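# Bring the hanging bar clamp over the glued panel and calm its swing

### The job

First pull the timber prop out from under the raised jaw of the hanging bar clamp, and leave it standing on the bench clear of the clamp, the trolley still where it was; the clamp then swings freely. Then run the trolley along its rail by its wooden handle until it stands centred over the glued three-board panel, damp the swing by moving the trolley (never working it up into a wild one), so that the clamp hangs level and still there for a few seconds, and let go. Do not touch the clamp itself with the robot, do not use the prop to stop it, and leave the other things on the bench alone.

Things in the scene. Friction and masses are not known exactly. Their poses are not given: they have to be found in the camera images.
- rail: Fixed gantry: aluminium beam 24 mm wide (x), 40 mm high, 900 mm long (y), top 232 mm above the bench, on two end posts. Origin on the bench under the beam's middle; y runs along the rail to the robot's left, x away from the robot, z up. It may stand turned by up to 0.08 rad.
- trolley: Grey carriage on the rail: plate 60 x 80 mm, 12 mm thick on the beam, 0.6 kg. Origin on the beam's top, mid-trolley; axes as the rail's. It slides along the rail's y only, from -50 to +430 mm of its start (stops), drag about 2.5 N plus 8 N s/m, and stays where it is left. It starts at y = -180 mm of the rail.
- trolley_grip (a point): Grip point on the axis of the trolley's upright square wooden handle (26 x 26 mm, 60 mm tall, top 304 mm above the bench, sides parallel to the trolley's axes). It lies 25 mm below the handle's top, 35 mm above the plate and straight above the clamp's pivot.
- clamp: Steel bar clamp hanging under the trolley on a pivot pin along x, 62 mm below the trolley's origin; it rocks about it like a seesaw. Origin on the pivot, y along the 400 mm bar, z up when level. A heavy jaw at y = -140 and one at +140 mm (that one with a screw and wooden grip out to +235 mm). Mass 0.8 kg, varying by 25 %. Starts at rest at phi = -0.30 rad (its -y end up, on the prop).
- clamp_com (a point): Centre of mass of the clamp, 37 mm below the pivot when level. Inertia about the pivot 0.0162 kg m2 (nominal): swing period 1.48 s whatever the mass, dying out only over a minute. With phi the clamp's rotation about +x (positive: +y end up) and a the trolley's acceleration along +y: phi'' = -18.1 phi - a / 0.54 m.
- clamp_foot (a point): Axis of the -y jaw's foot pad, 85 mm below the pivot at y = -140 mm in the clamp's frame: a round bar along x, radius 12 mm, 30 mm long, which rests on the prop at the start. The +y jaw has the same. Hanging level their undersides are 73 mm above the bench.
- prop: Mid-brown timber block 220 mm (its x) x 45 mm (y) x 118 mm high, 0.5 kg, loose, origin at its underside's centre. Square to the rail within 0.12 rad, its far end 20 mm beyond the raised foot, the rest towards the robot. Grip across its 45 mm; lift a few mm before pulling, for dragged by its top it tips. Once pulled out 70 mm it is clear; the clamp then swings 0.3 rad both ways.
- panel: Target: fixed flat panel of three brown boards glued side by side, 170 mm (x) x 200 mm (y), 26 mm high, on the bench under the rail, on the +y side of the trolley's start. Origin at the centre of its underside; axes parallel to the rail's. The trolley's handle must end over the panel's middle along y.
- glue: Bystander: white glue bottle, 60 mm diameter, 170 mm high, standing beyond the rail, loose. Leave alone.
- jar: Bystander: glass jar, 70 mm diameter, 90 mm high, beyond the rail, loose. Leave alone.
- mallet: Bystander: hammer lying on the robot's side of the rail, about 260 mm long, loose. Leave alone.
- driver: Bystander: screwdriver lying on the robot's side of the rail, loose. Leave alone.
- tape: Bystander: paper tape roll, 90 mm diameter, 25 mm high, beyond the rail, loose. Leave alone.
- offcut: Bystander: dark wood offcut 90 x 60 x 35 mm, on the robot's side of the rail, loose. Leave alone.
Mind the look-alikes: they are no part of the job. Leave any green look-alike of the prop alone.

How it is judged:
By the outcome, as a careful person would: the job done as asked, in the order asked, and still so for the second after the job is handed in, with the robot touching nothing.
It also fails if it takes over 54 s, if anything falls off the work surface, if the arm or the gripper's body presses on something with over 40 N, if the wrist force passes 120 N, or if a joint passes its speed limit or range.

### The arm

A 6-joint arm with a two-finger parallel gripper is mounted at the origin on the work surface. World frame = base frame: x ahead of the robot, y to its left, z up, the work surface at z = 0. Lengths are in mm, angles in rad, forces in N, time in s.
With the tool pointing down it reaches from about 400 to 925 mm from the base axis. Payload 12.5 kg.
Tool frame: the origin (TCP) lies midway between the tips of the shut fingers; the grasp point (between the pads) lies robot.pinch_z behind it (robot.pinch_z is the distance from the TCP to the grasp point, in mm); z points along the fingers, y is the line along which they close (so a half turn about z gives the same grasp; the last joint's range is limited). The gripper opens to 95 mm and grips with 3 to 60 N. Pads are 20 mm wide; open, the fingers measure 119 mm over their backs; the gripper's body (75 mm by 180 mm) begins 59 mm behind the grasp point.
Start: joints at [1.18, 0.491, 1.559, -0, 1.092, -0.106], TCP at [175.587, 599.849, 188.761] pointing down, gripper open.
Joint ranges: [-3.1, 3.1], [-0.84, 2.19], [0.05, 2.79], [-1.13, 4.28], [0.06, 2.93], [-2.69, 2.69]. Speed limits (rad/s): [2.22, 2.22, 2.79, 3.14, 3.14, 3.14].

### API

Orientations are given as a unit quaternion [x, y, z, w].
In Python, from rig import robot gives the robot as it stands.
- The arm moves only by the shell command python3 -m creep 'ROWS' [FORCE]. ROWS is JSON, a list of rows, each an object with "offset": the shift along the tool's x, y, z scaled (see below), a list of three; "turn": the turn about the tool's z scaled (see below); "grip": the closure, from -1 (fully open) to 1 (shut). In form: [{"offset": [x, y, z], "turn": turn, "grip": grip}, ...]. A call has 1 to 20 rows; each row is the pose to reach, as a shift and turn from the pose commanded when the call began, along the tool's axes at that moment, turning the shorter way round; what a row does not reach only later rows make up. The controller multiplies each number of a shift by 150 mm and each number of a turn by 2 pi rad. A row lasts 1/12 s, in which the tool goes at most 41.7 mm and 7.16 degrees, less where a joint would pass 70% of its speed; a pose out of reach is approached as far as the arm can. A call with a number of a shift or a turn outside -1 to 1 is refused whole. A call with a gripper value outside its range is refused whole. The fingers move at their own pace and stop on an object; FORCE is the grip in N (left out, the last holds). Time passes only in rows, so rows that repeat a pose let the fingers close. It gives the time, the measured TCP pose, the force, the opening and the grip force at its end, in the units of the state.
- robot.observe(): the state, without advancing time (a new reading comes with each control period).
- robot.grab_frame(name): name is "scene" or "top"; returns a dict with "pixels" (384x512x3 uint8, red, green, blue), "z_map" (384x512 float32, mm along the optical axis (not along the pixel's ray), 0 where there is no reading), "fx", "fy", "cx", "cy" (pixels), "k1" (the pictures are not rectified: a ray, as slopes to the right and down, at radius r is drawn at 1 + k1 r^2 times it, then the intrinsics apply), "R" (3x3) and "t" (3): a world point X has camera coordinates R X + t. Camera axes: x right, y down, z forward; pixel columns grow to the right and rows downward; lengths in mm; the calibration is good to about 2 mm. A picture is of the moment at which its call begins.
- robot.sign_off(): hands the job in; it is judged then, once.
The state is a dict: "time": time; "qpos": joint angles; "dq": joint speeds; "joint_efforts": joint torques, N m; "eef_pos": TCP position; "ee_rot": TCP orientation; "contact_force": force on the tool from outside, world axes, zero at the start; "wrist_torque": the same for the moment, N m; "finger_gap": opening from 0.0 (shut) to 1.0 (fully open); "grip_force": force on a finger pad.
Only numpy, scipy, OpenCV 4.12 (cv2) and the standard library are available. Lean on these libraries where they do the work, as an engineer would, in place of code of your own. Each camera call takes 0.05 s, during which the arm holds its last target. There are 200 camera calls.

## Working session

There is one attempt and no reset: what is moved stays moved. The work goes in short steps, Python scripts to look and compute and a shell command to move; the robot and the scene stay as the last step left them, time stands still between calls to the robot, and variables do not carry over. Pictures are saved under pics/ and viewed, at most 10 in all, crops included, and the job is handed in when it is done.

```bash
ls; mkdir -p pics
cat > h.py <<'E'
import numpy as np, cv2
from rig import robot
def ray(f,u,v):
    K=np.array([[f['fx'],0,f['cx']],[0,f['fy'],f['cy']],[0,0,1]]);
    p=cv2.undistortPoints(np.array([[[u,v]]],float),K,np.array([f['k1'],0,0,0,0.]))[0,0]
    R=np.array(f['R']);return -R.T@np.array(f['t']),R.T@np.array([p[0],p[1],1])
def onplane(f,u,v,z):
    o,d=ray(f,u,v);return o+d*(z-o[2])/d[2]
def cloud(f):
    K=np.array([[f['fx'],0,f['cx']],[0,f['fy'],f['cy']],[0,0,1]])
    vv,uu=np.mgrid[0:384,0:512]
    p=cv2.undistortPoints(np.stack([uu,vv],-1).reshape(-1,1,2).astype(float),K,np.array([f['k1'],0,0,0,0.])).reshape(384,512,2)
    z=f['z_map'].astype(float);c=np.dstack([p[...,0]*z,p[...,1]*z,z])
    return (c-np.array(f['t']))@np.array(f['R'])   # R^T(c-t)
E
python3 - <<'E'
from h import *
import pickle
for n in("scene","top"):
    f=robot.grab_frame(n);pickle.dump(f,open(n+'0.pkl','wb'))
    cv2.imwrite(f'pics/{n}0.png',cv2.resize(f['pixels'][...,::-1],(800,600)))
    R=np.array(f['R']);print(n,-R.T@np.array(f['t']),R[2],f['fx'],f['k1'],(f['z_map']>0).mean())
o=robot.observe();print(o,robot.pinch_z)
E
```

```text
pics
scene [ 948.1447455  -500.41045445 1239.79167959] [-0.38024405  0.37077626 -0.84731306] 456.23391985458983 -0.1372124092489847 0.9958597819010416
top [ 288.27070693  -20.82527447 1359.39449528] [ 0.159599   -0.00721365 -0.98715557] 454.4071190047557 -0.18462075353412455 0.9962005615234375
{'time': 0.1, 'qpos': array([ 1.18038894e+00,  4.91499289e-01,  1.55936467e+00,  1.04327230e-05,
        1.09167629e+00, -1.05616681e-01]), 'dq': array([-6.53364762e-04, -1.82952341e-03,  6.30848070e-04,  3.74010014e-05,
       -7.79033317e-04, -4.29760950e-04]), 'joint_efforts': array([ 2.08613434e-03, -6.13625407e+01, -2.58610153e+01,  6.94402819e-02,
        4.70137526e-02,  7.16479548e-06]), 'eef_pos': array([175.49896914, 599.62434606, 188.22839327]), 'ee_rot': array([ 1.41916997e-01,  9.89878448e-01, -4.58164808e-04, -1.20792908e-04]), 'contact_force': array([ 0.09426641,  0.20022403, -0.87577658]), 'wrist_torque': array([ 0.03733098, -0.04338574, -0.00187684]), 'grip_force': 0.0, 'finger_gap': 0.9962908653211413} 18.8
```

View pics/scene0.png

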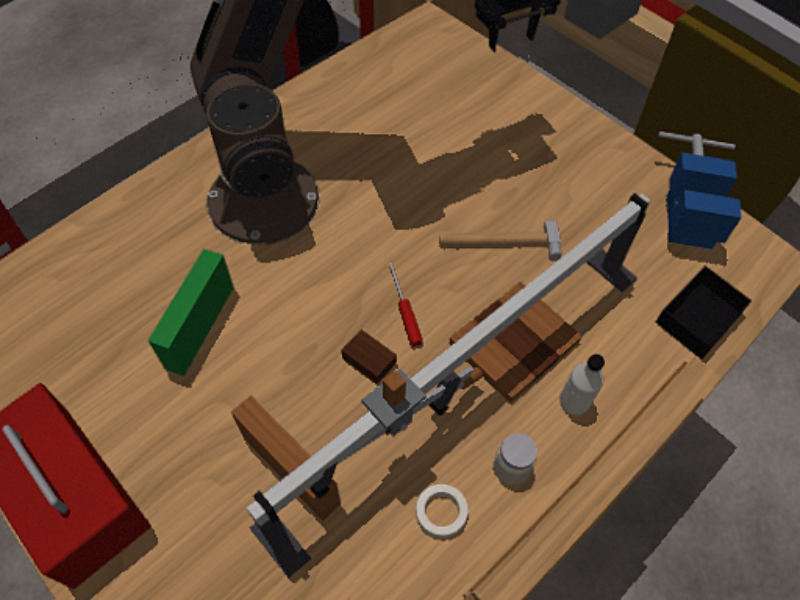

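View pics/top0.png

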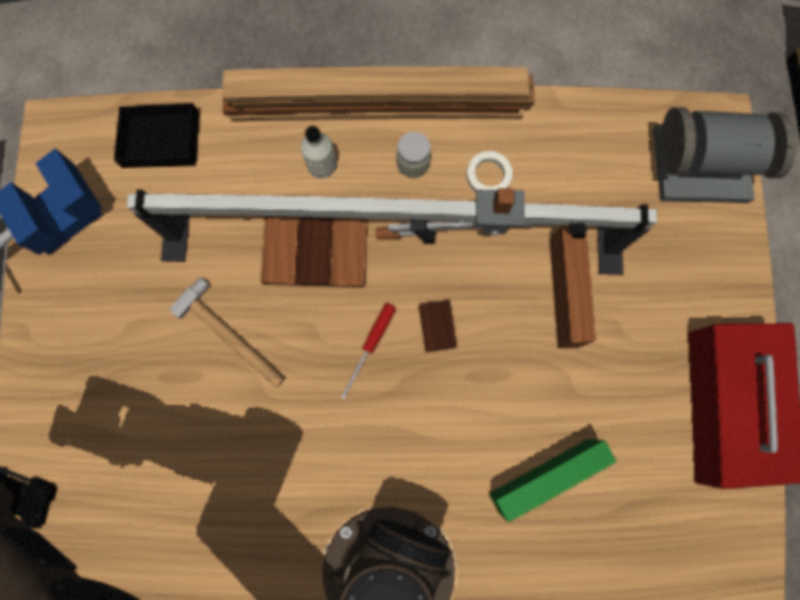

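The scene view (800x600) shows the brown prop at (285,455) under the raised jaw at (320,480), the trolley handle at (395,388), the panel at (515,340), and the rail from (260,510) to (640,205). In the top view the prop is at (573,285), the handle at (506,200), the panel at (315,250), and the rail runs from (135,202) to (650,217).

Things that could be taken for the prop, by top-view pixel: brown block (573,285), green block (553,480), dark offcut (438,325), panel (315,250). I choose the mid-brown block under the jaw. Next I measure from both views and check one crop.

Run:
```python
from h import *
import pickle
F={n:pickle.load(open(n+'0.pkl','rb')) for n in('scene','top')}
for n,f in F.items():
    P=cloud(f);hsv=cv2.cvtColor(f['pixels'],cv2.COLOR_RGB2HSV).astype(int)
    X,Y,Z=P[...,0],P[...,1],P[...,2]; ok=f['z_map']>0
    def rect(m,name,z=None):
        m=cv2.morphologyEx((m&ok).astype(np.uint8),cv2.MORPH_OPEN,np.ones((2,2)))
        k,l,s,_=cv2.connectedComponentsWithStats(m); i=1+np.argmax(s[1:,4]); q=P[l==i]
        r=cv2.minAreaRect(q[:,:2].astype(np.float32)); uv=np.argwhere(l==i).mean(0)[::-1]
        print(n,name,len(q),'c',np.round(r[0],1),'size',np.round(r[1],1),'ang',round(r[2],2),'z',np.round(np.percentile(q[:,2],[5,50,95]),1),'uv',np.round(uv),'mean',q.mean(0).round(1))
        return q
    rail=rect((abs(Z-232)<6)&(abs(X-600)<200),'rail')
    c=rail[:,:2]; v=cv2.fitLine(c.astype(np.float32),cv2.DIST_HUBER,0,.01,.01).ravel(); print('railfit',v.round(4))
    rect((abs(Z-304)<8)&(abs(X-600)<250),'handle')
    rect((abs(Z-244)<5)&(abs(X-600)<250),'plate')
    yb=-20 
    rect((abs(Z-118)<7)&(hsv[...,1]>90)&(hsv[...,0]<20)&(Y<-150)&(X<650),'prop')
    rect((abs(Z-26)<6)&(Y>0)&(Y<400)&(X>350)&(X<700)&(hsv[...,1]>90),'panel')
    rect((abs(Z-35)<6)&(abs(Y)<250)&(X>250)&(X<620)&(hsv[...,2]<110),'offcut')
f=F['top'];cv2.imwrite('pics/crop.png',cv2.resize(f['pixels'][110:240,290:430,::-1],(700,600),interpolation=cv2.INTER_CUBIC))
```

```text
scene rail 1661 c [680.2  33.6] size [ 206.5 1176.9] ang 16.69 z [217.6 231.1 234.8] uv [336. 190.] mean [646.1 107.4 234.3]
railfit [3.830000e-02 9.993000e-01 6.455094e+02 1.085326e+02]
scene handle 131 c [ 632.7 -181.5] size [45.5 23.4] ang 84.79 z [290.6 302.5 305.7] uv [253. 245.] mean [ 633.  -190.9  300.5]
scene plate 549 c [ 755. -339.] size [ 91.8 494.9] ang 39.61 z [219.  243.6 246.9] uv [253. 258.] mean [ 639.7 -197.6  245.6]
scene prop 941 c [ 691.5 -396.8] size [ 79.8 547.8] ang 76.32 z [114.5 118.5 122.5] uv [174. 279.] mean [ 504.3 -350.4  125.3]
scene panel 1794 c [ 746.6 -142.6] size [154.3 806.8] ang 18.56 z [21.3 25.5 29.8] uv [335. 222.] mean [656.8 132.7  27.6]
scene offcut 544 c [ 672.1 -299.2] size [101.8 675.5] ang 45.34 z [27.4 35.  39.5] uv [237. 227.] mean [ 472.  -100.5   43.2]
top rail 1945 c [562.  159.9] size [538.8 374.1] ang 68.2 z [221.9 232.5 236.8] uv [199. 131.] mean [635.7 119.3 241.6]
railfit [4.000000e-02 9.992000e-01 6.383242e+02 1.209126e+02]
top handle 115 c [ 632.6 -199.7] size [29.2 50. ] ang 26.7 z [247.2 304.6 308.1] uv [324. 126.] mean [ 629.2 -193.2  300.1]
top plate 518 c [ 650.2 -227.7] size [ 88.5 179.5] ang 31.78 z [208.3 245.  249.2] uv [320. 135.] mean [ 625.5 -193.5  236.2]
top prop 1131 c [ 417.2 -265.9] size [195.6 518.1] ang 48.44 z [  4.  118.9 123.3] uv [371. 185.] mean [ 516.5 -350.4  117. ]
top panel 2658 c [480.  118.9] size [419.9 220.9] ang 8.34 z [20.9 27.  31.6] uv [201. 161.] mean [607.  136.   29.9]
top offcut 563 c [ 462.9 -100.1] size [88.  58.5] ang 7.9 z [30.7 36.2 40.7] uv [281. 209.] mean [ 461.4 -100.5   35.4]
```

View pics/crop.png

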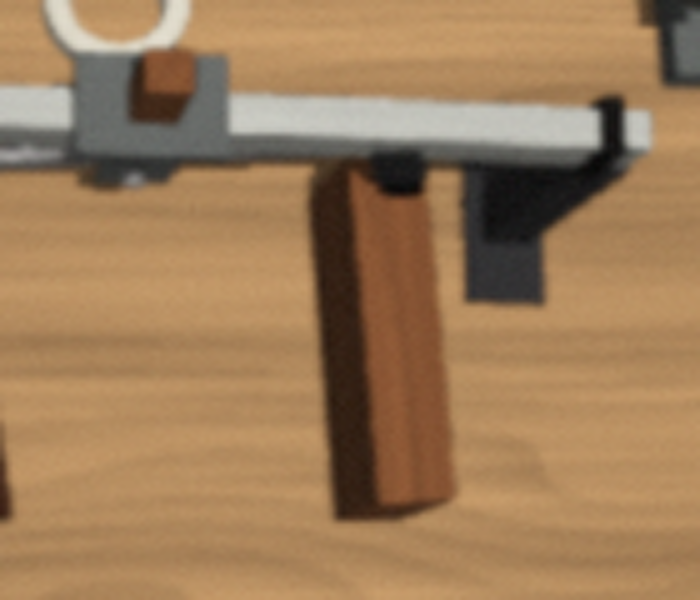

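The crop confirms the choice: a mid-brown block with its top face from (378,505)/(455,495) at the near end to (352,165) at the far end, and the jaw's foot at (398,170) on it. I now refine by colour mask plus casting rays on the known planes.

Run:
```python
from h import *
import pickle
F={n:pickle.load(open(n+'0.pkl','rb')) for n in('scene','top')}
def cast(f,pts,z): return np.array([onplane(f,u,v,z)[:2] for u,v in pts])
for n,f in F.items():
    P=cloud(f);hsv=cv2.cvtColor(f['pixels'],cv2.COLOR_RGB2HSV).astype(int)
    X,Y,Z=P[...,0],P[...,1],P[...,2]
    def face(m,z,name):
        m=cv2.morphologyEx(m.astype(np.uint8),cv2.MORPH_OPEN,np.ones((3,3)))
        k,l,s,_=cv2.connectedComponentsWithStats(m);i=1+np.argmax(s[1:,4])
        inn=cv2.erode((l==i).astype(np.uint8),np.ones((3,3)))>0
        c=max(cv2.findContours((l==i).astype(np.uint8),cv2.RETR_EXTERNAL,cv2.CHAIN_APPROX_NONE)[0],key=len)[:,0]
        q=cast(f,c,z);r=cv2.minAreaRect(q.astype(np.float32))
        zz=np.median(Z[inn]) if inn.any() else None
        print(n,name,s[i,4],'c',np.round(r[0],1),'size',np.round(r[1],1),'ang',round(r[2],2),'zmed',zz,'corners',cv2.boxPoints(r).round().tolist())
    brown=(hsv[...,1]>90)&(hsv[...,0]<20)
    near=lambda x0,x1,y0,y1:(X>x0)&(X<x1)&(Y>y0)&(Y<y1)
    face(near(400,660,-420,-290)&(abs(Z-118)<8)&brown,118,'prop')
    face(near(590,670,-230,-160)&(abs(Z-304)<7),304,'handle')
    face(near(570,700,-260,-130)&(abs(Z-244)<8)|near(600,670,-230,-160)&(abs(Z-304)<7),244,'plate')
    face(near(480,720,0,300)&(abs(Z-26)<9)&(hsv[...,1]>60)&(hsv[...,0]<20),26,'panel')
    face(near(300,540,-170,-40)&(abs(Z-35)<9)&(hsv[...,2]<110),35,'offcut')
    m=(abs(Z-232)<4)&near(560,700,-420,600)&(hsv[...,1]<60)
    q=np.c_[X[m],Y[m]];v=cv2.fitLine(q.astype(np.float32),cv2.DIST_HUBER,0,.01,.01).ravel();print('rail',v.round(4),np.percentile(q[:,1],[0.5,99.5]), 'atY-190 x',v[2]+v[0]/v[1]*(-190-v[3]))
```

```text
scene prop 941 c [ 495.8 -349.7] size [153.8  45.5] ang 1.79 zmed 118.56076949119597 corners [[418.0, -329.0], [420.0, -375.0], [573.0, -370.0], [572.0, -325.0]]
scene handle 129 c [ 630.7 -192.2] size [27.  26.8] ang 86.71 zmed 303.8353519610571 corners [[617.0, -205.0], [643.0, -206.0], [645.0, -179.0], [618.0, -178.0]]
scene plate 705 c [ 628.5 -192.5] size [81.9 66.5] ang 88.5 zmed 244.3015029336994 corners [[594.0, -233.0], [661.0, -234.0], [663.0, -152.0], [596.0, -151.0]]
scene panel 2175 c [658.9 135.6] size [204.4 114.2] ang 87.94 zmed 25.505911571551675 corners [[598.0, 36.0], [712.0, 31.0], [720.0, 236.0], [606.0, 240.0]]
scene offcut 560 c [463.4 -98.7] size [91.7 63.6] ang 8.96 zmed 35.29579273059653 corners [[413.0, -74.0], [423.0, -137.0], [514.0, -123.0], [504.0, -60.0]]
rail [ 3.780000e-02  9.993000e-01  6.357432e+02 -4.178760e+01] [-417.20995669  409.40482775] atY-190 x 630.14087
top prop 1143 c [ 527.8 -347.5] size [214.4  48.7] ang 1.73 zmed 119.11371940388737 corners [[420.0, -326.0], [421.0, -375.0], [636.0, -369.0], [634.0, -320.0]]
top handle 115 c [ 630.3 -190.5] size [24.6 26.4] ang 87.89 zmed 305.1444210154455 corners [[617.0, -202.0], [643.0, -203.0], [644.0, -179.0], [618.0, -178.0]]
top plate 677 c [ 631.2 -190.7] size [82.2 64.4] ang 89.93 zmed 245.71910321392372 corners [[599.0, -232.0], [663.0, -232.0], [663.0, -150.0], [599.0, -150.0]]
top panel 2861 c [612.7 139.5] size [202.6 134.9] ang 88.3 zmed 27.216064083877328 corners [[542.0, 40.0], [677.0, 36.0], [683.0, 239.0], [548.0, 243.0]]
top offcut 597 c [464.4 -97.6] size [90.5 57.8] ang 7.37 zmed 36.37974677329339 corners [[416.0, -75.0], [423.0, -132.0], [513.0, -120.0], [506.0, -63.0]]
rail [3.820000e-02 9.993000e-01 6.373988e+02 1.704260e+01] [-415.70946107  431.80076444] atY-190 x 629.48944
```

Prop top centre is about (528,-348.5), z 118, and the long axis is turned +1.8° from world x. The handle is at (630.5,-191), z 304, the rail direction is at 87.8°, and the panel's middle is at y≈137.5, so the travel is about 329 mm. Sizes and heights all match the description. Moving now.

```bash
cat > go.py <<'E'
import sys
from h import *
from scipy.spatial.transform import Rotation as Ro
# usage: go.py x y z yaw_deg(tool y) -> scaled offset/turn from measured pose
o=robot.observe();M=Ro.from_quat(o['ee_rot']).as_matrix();p=np.array(o['eef_pos'])
yaw=np.degrees(np.arctan2(M[1,1],M[0,1]))
print('t',round(o['time'],2),'pos',p.round(1),'yaw',yaw.round(2),'F',o['contact_force'].round(1),'gap',round(o['finger_gap'],3),'gf',round(o['grip_force'],1),'q',o['qpos'].round(2))
if len(sys.argv)>4:
    t=np.array(list(map(float,sys.argv[1:4])))
    print('offset',(M.T@(t-p)/150).round(4),'turn',round((yaw-float(sys.argv[4]))/360,4))
E
python3 - <<'E'
from h import *
import pickle
f=pickle.load(open('top0.pkl','rb'));h=cv2.cvtColor(f['pixels'],cv2.COLOR_RGB2HSV);P=cloud(f)
m=(h[...,0]>45)&(h[...,0]<75)&(h[...,1]>120);q=P[m];print('green',np.percentile(q,[1,99],axis=0).round())
E
python3 -m creep '[{"offset":[-0.947,-0.63,-0.4],"turn":-0.05,"grip":-1},{"offset":[-0.947,-0.63,-0.4],"turn":-0.05,"grip":-1},{"offset":[-0.947,-0.63,-0.4],"turn":-0.05,"grip":-1},{"offset":[-0.947,-0.63,-0.4],"turn":-0.05,"grip":-1},{"offset":[-0.947,-0.63,-0.4],"turn":-0.05,"grip":-1}]' 60
python3 -m creep '[{"offset":[-0.9,-1,0],"turn":0,"grip":-1},{"offset":[-0.9,-1,0],"turn":0,"grip":-1},{"offset":[-0.9,-1,0],"turn":0,"grip":-1},{"offset":[-0.9,-1,0],"turn":0,"grip":-1},{"offset":[-0.9,-1,0],"turn":0,"grip":-1}]'
python3 -m creep '[{"offset":[-0.4,-1,0],"turn":0,"grip":-1},{"offset":[-0.4,-1,0],"turn":0,"grip":-1},{"offset":[-0.4,-1,0],"turn":0,"grip":-1},{"offset":[-0.4,-1,0],"turn":0,"grip":-1}]'
python3 go.py 515 -348 200 91.8
```

```text
green [[ 119. -393.   18.]
 [ 244. -191.  125.]]
time: 0.52
eef_pos: [287.7, 466.6, 250.4]
ee_rot: [-0.014, 1.0, 0.0, 0.001]
contact_force: [-1.2, 0.2, -0.2]
finger_gap: 0.999
grip_force: 0.0
time: 0.93
eef_pos: [426.0, 321.1, 248.6]
ee_rot: [-0.014, 1.0, -0.0, -0.0]
contact_force: [0.5, 0.3, 0.5]
finger_gap: 1.003
grip_force: 0.0
time: 1.27
eef_pos: [489.5, 172.8, 248.5]
ee_rot: [-0.015, 1.0, -0.0, -0.0]
contact_force: [0.9, 0.5, 0.5]
finger_gap: 1.0
grip_force: 0.0
t 1.27 pos [489.5 172.8 248.5] yaw 91.66 F [0.9 0.5 0.5] gap 1.0 gf 0.0 q [ 0.21  0.28  1.73 -0.    1.13 -1.39]
offset [-0.069  -3.4752  0.3239] turn -0.0004
```

```bash
python3 -m creep '[{"offset":[0,-1,0],"turn":0,"grip":-1},{"offset":[0,-1,0],"turn":0,"grip":-1},{"offset":[0,-1,0],"turn":0,"grip":-1},{"offset":[0,-1,0],"turn":0,"grip":-1}]' >/dev/null
python3 -m creep '[{"offset":[0,-1,0],"turn":0,"grip":-1},{"offset":[0,-1,0],"turn":0,"grip":-1},{"offset":[0,-1,0],"turn":0,"grip":-1},{"offset":[0,-1,0],"turn":0,"grip":-1}]' >/dev/null
python3 -m creep '[{"offset":[0,-1,0],"turn":0,"grip":-1},{"offset":[0,-1,0],"turn":0,"grip":-1},{"offset":[0,-1,0],"turn":0,"grip":-1},{"offset":[0,-1,0],"turn":0,"grip":-1}]' >/dev/null
python3 -m creep '[{"offset":[-0.07,-0.475,0.324],"turn":0,"grip":-1},{"offset":[-0.07,-0.475,0.324],"turn":0,"grip":-1},{"offset":[-0.07,-0.475,0.324],"turn":0,"grip":-1},{"offset":[-0.07,-0.475,0.324],"turn":0,"grip":-1}]'
python3 go.py 515 -348 78 91.8
```

```text
time: 2.6
eef_pos: [514.1, -346.7, 197.7]
ee_rot: [-0.014, 1.0, 0.001, -0.001]
contact_force: [-0.1, -0.2, 0.5]
finger_gap: 1.0
grip_force: 0.0
t 2.6 pos [ 514.1 -346.7  197.7] yaw 91.55 F [-0.1 -0.2  0.5] gap 1.0 gf 0.0 q [-0.7   0.48  1.56  0.    1.11 -2.3 ]
offset [-0.0083 -0.0108  0.7979] turn -0.0007
```

```bash
python3 -m creep '[{"offset":[0,-0.011,0.25],"turn":0,"grip":-1},{"offset":[0,-0.011,0.5],"turn":0,"grip":-1},{"offset":[0,-0.011,0.7],"turn":0,"grip":-1},{"offset":[0,-0.011,0.8],"turn":0,"grip":-1},{"offset":[0,-0.011,0.8],"turn":0,"grip":-1},{"offset":[0,-0.011,0.8],"turn":0,"grip":1},{"offset":[0,-0.011,0.8],"turn":0,"grip":1},{"offset":[0,-0.011,0.8],"turn":0,"grip":1},{"offset":[0,-0.011,0.8],"turn":0,"grip":1},{"offset":[0,-0.011,0.8],"turn":0,"grip":1},{"offset":[0,-0.011,0.8],"turn":0,"grip":1},{"offset":[0,-0.011,0.8],"turn":0,"grip":1}]' 60
python3 go.py
```

```text
time: 3.6
eef_pos: [515.0, -347.3, 80.4]
ee_rot: [-0.015, 1.0, -0.0, 0.0]
contact_force: [0.2, -0.3, -0.2]
finger_gap: 0.569
grip_force: 0.0
t 3.6 pos [ 515.  -347.3   80.4] yaw 91.68 F [ 0.2 -0.3 -0.2] gap 0.569 gf 0.0 q [-0.7   0.61  1.68  0.    0.86 -2.3 ]
```

```bash
python3 -m creep '[{"offset":[0,0,0],"turn":0,"grip":1},{"offset":[0,0,0],"turn":0,"grip":1},{"offset":[0,0,0],"turn":0,"grip":1},{"offset":[0,0,0],"turn":0,"grip":1},{"offset":[0,0,0],"turn":0,"grip":1},{"offset":[0,0,0],"turn":0,"grip":1}]' 60
python3 -m creep '[{"offset":[0,0,-0.02],"turn":0,"grip":1},{"offset":[0,0,-0.04],"turn":0,"grip":1},{"offset":[0,0,-0.04],"turn":0,"grip":1},{"offset":[0,0,-0.04],"turn":0,"grip":1}]' 60
python3 go.py
```

```text
time: 4.1
eef_pos: [515.0, -347.5, 80.3]
ee_rot: [-0.015, 1.0, -0.0, 0.0]
contact_force: [-0.3, -2.0, 2.2]
finger_gap: 0.467
grip_force: 60.0
time: 4.43
eef_pos: [514.7, -346.9, 85.8]
ee_rot: [-0.015, 1.0, 0.0, -0.0]
contact_force: [-0.2, 0.2, -6.3]
finger_gap: 0.47
grip_force: 60.0
t 4.43 pos [ 514.7 -346.9   85.8] yaw 91.69 F [-0.2  0.2 -6.3] gap 0.47 gf 60.0 q [-0.7   0.6   1.67  0.    0.87 -2.3 ]
```

```bash
python3 -m creep '[{"offset":[0.05,0,-0.04],"turn":0,"grip":1},{"offset":[0.2,0,-0.04],"turn":0,"grip":1},{"offset":[0.38,0,-0.04],"turn":0,"grip":1},{"offset":[0.56,0,-0.04],"turn":0,"grip":1},{"offset":[0.7,0,-0.02],"turn":0,"grip":1},{"offset":[0.75,0,-0.01],"turn":0,"grip":1},{"offset":[0.75,0,0.0],"turn":0,"grip":1},{"offset":[0.75,0,0.035],"turn":0,"grip":1},{"offset":[0.75,0,0.04],"turn":0,"grip":1},{"offset":[0.75,0,0.04],"turn":0,"grip":1}]' 60
python3 go.py
```

```text
time: 5.27
eef_pos: [403.3, -351.0, 80.3]
ee_rot: [-0.015, 1.0, -0.0, 0.0]
contact_force: [-3.4, -1.6, -0.3]
finger_gap: 0.463
grip_force: 60.0
t 5.27 pos [ 403.3 -351.    80.3] yaw 91.72 F [-3.4 -1.6 -0.3] gap 0.463 gf 60.0 q [-0.84  0.51  1.89 -0.    0.74 -2.44]
```

```bash
python3 -m creep '[{"offset":[0,0,0],"turn":0,"grip":-1},{"offset":[0,0,0],"turn":0,"grip":-1},{"offset":[0,0,0],"turn":0,"grip":-1},{"offset":[0,0,0],"turn":0,"grip":-1},{"offset":[0,0,0],"turn":0,"grip":-1},{"offset":[0,0,-0.1],"turn":0,"grip":-1},{"offset":[0,0,-0.3],"turn":0,"grip":-1},{"offset":[0,0,-0.55],"turn":0,"grip":-1},{"offset":[0,0,-0.8],"turn":0,"grip":-1},{"offset":[0,0,-1],"turn":0,"grip":-1}]' 60
python3 - <<'E'
from h import *
f=robot.grab_frame('top');cv2.imwrite('pics/top1.png',cv2.resize(f['pixels'][...,::-1],(800,600)))
E
python3 go.py 630.5 -191 345 87.8
```

```text
time: 6.1
eef_pos: [402.7, -350.6, 232.9]
ee_rot: [-0.015, 1.0, -0.001, 0.001]
contact_force: [0.6, 0.1, 0.3]
finger_gap: 0.995
grip_force: 0.0
t 6.15 pos [ 404.  -352.   237.9] yaw 91.69 F [ 0.1 -0.7  4.5] gap 0.996 gf 0.0 q [-0.84  0.31  1.72  0.    1.11 -2.44]
offset [-1.5455  1.0236 -0.7119] turn 0.0108
```

View pics/top1.png

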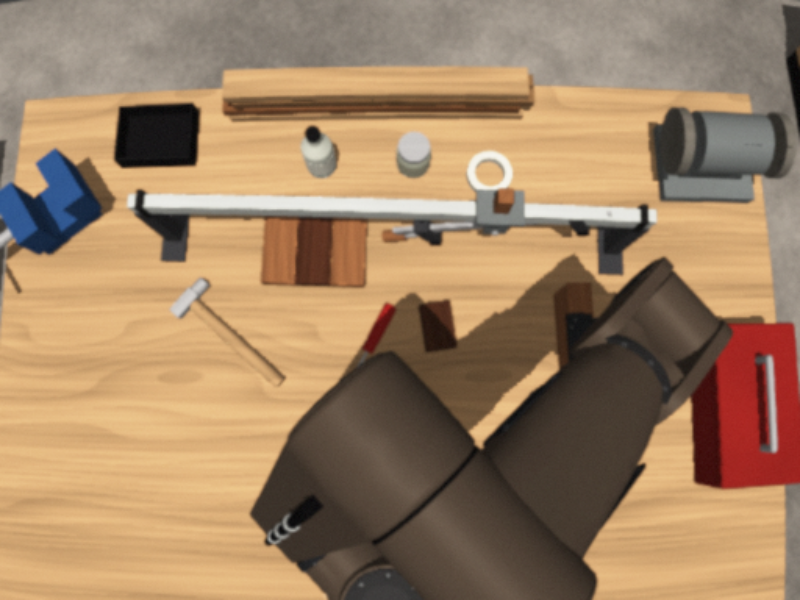

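The top view shows the prop standing clear of the rail, with its far end at (573,285), well below the jaw at (580,228). The trolley's handle is still at (506,200). Now to the handle.

```bash
python3 -m creep '[{"offset":[-0.05,0,-0.25],"turn":0,"grip":-1},{"offset":[-0.15,0.1,-0.5],"turn":0,"grip":-1},{"offset":[-0.35,0.25,-0.65],"turn":0.005,"grip":-1},{"offset":[-0.55,0.4,-0.71],"turn":0.011,"grip":-1},{"offset":[-0.8,0.55,-0.71],"turn":0.011,"grip":-1}]' >/dev/null
python3 -m creep '[{"offset":[-0.2,0.15,0],"turn":0,"grip":-1},{"offset":[-0.4,0.3,0],"turn":0,"grip":-1},{"offset":[-0.6,0.4,0],"turn":0,"grip":-1},{"offset":[-0.71,0.47,0],"turn":0,"grip":-1},{"offset":[-0.71,0.47,0],"turn":0,"grip":-1},{"offset":[-0.71,0.47,0],"turn":0,"grip":-1}]'
python3 go.py 630.5 -191 260 87.8
```

```text
time: 7.07
eef_pos: [627.8, -198.9, 335.6]
ee_rot: [0.019, 1.0, 0.0, -0.001]
contact_force: [-0.3, 0.6, -0.4]
finger_gap: 0.999
grip_force: 0.0
t 7.07 pos [ 627.8 -198.9  335.6] yaw 87.81 F [-0.3  0.6 -0.4] gap 0.999 gf 0.0 q [-0.41  0.45  1.25  0.    1.45 -1.94]
offset [-0.0166  0.0528  0.5039] turn 0.0
```

```bash
python3 -m creep '[{"offset":[-0.017,0.053,0.1],"turn":0,"grip":-1},{"offset":[-0.017,0.053,0.3],"turn":0,"grip":-1},{"offset":[-0.017,0.053,0.45],"turn":0,"grip":-1},{"offset":[-0.017,0.053,0.5],"turn":0,"grip":-1},{"offset":[-0.017,0.053,0.5],"turn":0,"grip":1},{"offset":[-0.017,0.053,0.5],"turn":0,"grip":1},{"offset":[-0.017,0.053,0.5],"turn":0,"grip":1},{"offset":[-0.017,0.053,0.5],"turn":0,"grip":1},{"offset":[-0.017,0.053,0.5],"turn":0,"grip":1},{"offset":[-0.017,0.053,0.5],"turn":0,"grip":1},{"offset":[-0.017,0.053,0.5],"turn":0,"grip":1},{"offset":[-0.017,0.053,0.5],"turn":0,"grip":1},{"offset":[-0.017,0.053,0.5],"turn":0,"grip":1},{"offset":[-0.017,0.053,0.5],"turn":0,"grip":1},{"offset":[-0.017,0.053,0.5],"turn":0,"grip":1},{"offset":[-0.017,0.053,0.5],"turn":0,"grip":1},{"offset":[-0.017,0.053,0.5],"turn":0,"grip":1},{"offset":[-0.017,0.053,0.5],"turn":0,"grip":1}]' 60
python3 go.py
python3 - <<'E'
from h import *
for i in range(2):
  for n in('scene','top'):
    t=robot.observe()['time'];f=robot.grab_frame(n)
    if i==0: cv2.imwrite(f'pics/{n}2.png',cv2.resize(f['pixels'][...,::-1],(800,600)))
    print(n,t)
    import pickle;pickle.dump((t,f),open(f'{n}2_{i}.pkl','wb'))
E
```

```text
time: 8.57
eef_pos: [630.3, -191.5, 261.6]
ee_rot: [0.02, 1.0, 0.0, -0.0]
contact_force: [-0.4, 2.1, -0.4]
finger_gap: 0.267
grip_force: 60.0
t 8.57 pos [ 630.3 -191.5  261.6] yaw 87.73 F [-0.4  2.1 -0.4] gap 0.267 gf 60.0 q [-0.4   0.48  1.37  0.    1.29 -1.93]
scene 8.5667
top 8.6167
scene 8.6667
top 8.7167
```

View pics/scene2.png

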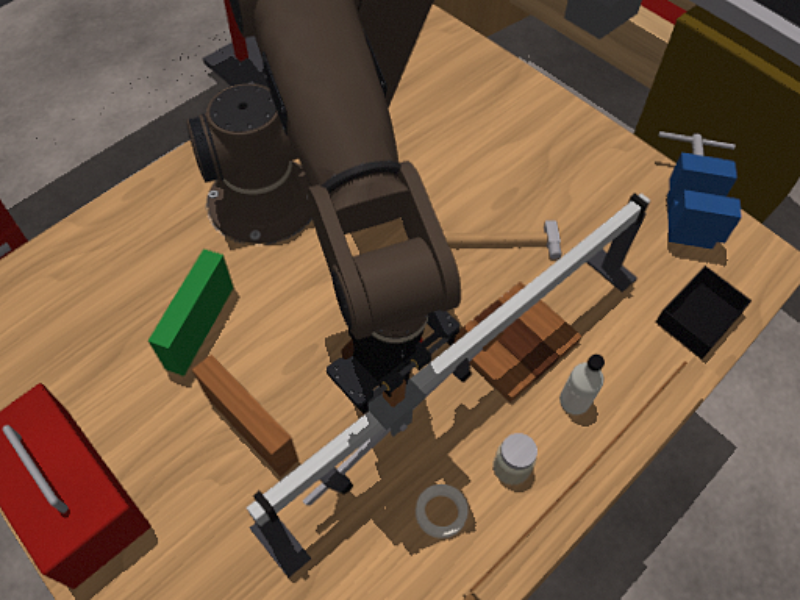

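View pics/top2.png

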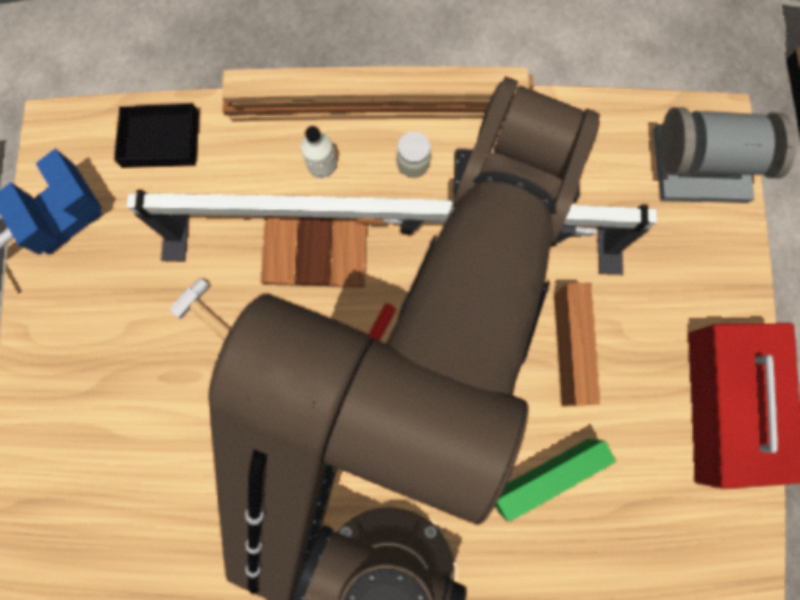

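Scene view: the prop stands clear at (245,415), and the gripper is on the handle at (392,400). The bar's -y end, at (335,480), is now low, and its +y jaw is at (462,370). Top view: the prop is at (578,345) and the arm covers the trolley. I now read the bar's slope from the depth.

```bash
cat > phi.py <<'E'
from h import *
T=0.0382
def relpts(f,grip):
    P=cloud(f)[f['z_map']>0]; d=P-np.array([grip[0],grip[1],170.])
    y=d[:,0]*np.sin(T)+d[:,1]*np.cos(T); x=d[:,0]*np.cos(T)-d[:,1]*np.sin(T)
    return x,y,d[:,2]
E
python3 - <<'E'
from phi import *
import pickle
for n in('scene','top'):
  for i in(0,1):
    t,f=pickle.load(open(f'{n}2_{i}.pkl','rb'))
    x,y,z=relpts(f,(630.4,-191.5))
    print(n,t)
    for a in range(-230,250,20):
        m=(y>=a)&(y<a+20)&(abs(x)<22)&(z<18+10)&(z>-135)
        if m.sum(): print(a+10,m.sum(),'x',np.percentile(x[m],[10,90]).round(),'z',np.percentile(z[m],[10,50,90]).round(1))
E
```

```text
scene 8.5667
-220 5 x [10. 11.] z [23.2 26.5 27.5]
-200 3 x [ 9. 10.] z [24.4 24.5 26.4]
-180 44 x [-3. 11.] z [-75.3 -62.3  23.5]
-160 49 x [-3.  6.] z [-70.6 -57.8 -35.7]
-140 107 x [-6. 11.] z [-70.6 -39.5 -34. ]
-120 124 x [-2. 12.] z [-111.3  -56.7  -33.3]
-100 64 x [-5. 11.] z [-110.6  -46.1  -37.8]
-80 55 x [-5.  3.] z [-52.  -36.7 -30.7]
-60 52 x [-3. 10.] z [-46.8 -30.2  22.4]
-40 46 x [-2.  5.] z [-42.2 -26.5 -18.6]
-20 55 x [ 1. 21.] z [-34.6 -14.8  19.7]
0 19 x [21. 22.] z [-0.5 13.  22.7]
20 10 x [21. 22.] z [-8.7  4.  17.9]
60 4 x [3. 8.] z [-17.6  -5.   15.2]
80 17 x [ 3. 10.] z [-14.9  -6.   24.9]
100 8 x [3. 6.] z [-8.6 -4.6  7.1]
120 10 x [ 3. 11.] z [-2.3 17.3 25.1]
140 60 x [ 7. 13.] z [-38.9  -5.9  20.9]
160 49 x [ 9. 14.] z [-49.5 -23.2   9.1]
180 16 x [ 2. 10.] z [-9.8 -5.7 26.1]
200 23 x [ 5. 11.] z [-3.4  4.1 19.7]
220 20 x [ 7. 11.] z [-0.2  7.4 11.9]
240 13 x [ 9. 11.] z [ 4.1 10.9 21.6]
scene 8.6667
-220 5 x [10. 10.] z [23.2 25.2 26.3]
-200 18 x [-4. 10.] z [-47.7 -36.5  25.2]
-180 53 x [-3. 10.] z [-51.  -35.5  11.4]
-160 63 x [-3. 10.] z [-48.6 -32.3 -1
[... 1365 characters left out ...]
1.8]
220 31 x [-12.  -6.] z [-11.9  -4.9   5.4]
240 16 x [-12.  -7.] z [-12.7  -2.7  26.3]
top 8.7167
-200 16 x [-10.   0.] z [-38.8 -23.4  27.5]
-180 34 x [-10.   2.] z [-32.8 -21.2  24.5]
-160 24 x [-11.  -0.] z [-29.6 -16.6  -5.8]
-140 89 x [-14.  -7.] z [-84.4 -33.5  -3.4]
-120 43 x [-13.  -5.] z [-76.1 -30.8  -1.8]
80 6 x [-6. -3.] z [-26.1 -15.6  -8. ]
100 21 x [-6. -3.] z [-21.8 -13.8  -7.4]
120 32 x [-14.  -4.] z [-37.1 -12.6   2.7]
140 93 x [-16. -11.] z [-73.5 -25.9   6.9]
160 51 x [-13.  -3.] z [-50.8 -30.6  22.4]
180 41 x [-7. -3.] z [-45.  -26.4  -6.4]
200 53 x [-12.   1.] z [-42.1 -36.1 -13.8]
220 51 x [-12.   3.] z [-42.  -35.5 -32. ]
240 20 x [-12.   1.] z [-41.5 -33.9  26.1]
```

```bash
cat >> phi.py <<'E'
def slope(f,grip):
    x,y,z=relpts(f,grip)
    m=(abs(x)<13)&(z<8)&(z>-85)&(((y>-205)&(y<-163))|((y>-115)&(y<-50))|((y>170)&(y<240))|((y>60)&(y<115)))
    if m.sum()<30: return np.nan
    y,z=y[m],z[m]
    from scipy.optimize import least_squares
    r=least_squares(lambda p:p[0]+p[1]*y-z,[-10,0],loss='cauchy',f_scale=5).x
    return np.arctan(r[1])
W=np.sqrt(18.1)
def track(n,cam='scene'):
    ts,ph=[],[]
    for i in range(n):
        o=robot.observe();f=robot.grab_frame(cam)
        ts.append(o['time']);e=o['eef_pos'];ph.append(slope(f,(e[0],e[1])))
    return np.array(ts),np.array(ph)
def fit(ts,ph,t0,bias=None):
    ok=np.isfinite(ph);ts,ph=ts[ok]-t0,ph[ok]
    A=np.c_[np.cos(W*ts),np.sin(W*ts),np.ones_like(ts)]
    if bias is not None: c=np.r_[np.linalg.lstsq(A[:,:2],ph-bias,rcond=None)[0],bias]
    else: c=np.linalg.lstsq(A,ph,rcond=None)[0]
    return c,ph-A@c   # phi(t0)=c0, dphi(t0)=c1*W
E
python3 - <<'E'
from phi import *
ts,ph=track(30)
t0=robot.observe()['time']
c,r=fit(ts,ph,t0);print(t0,c,'amp',np.hypot(c[0],c[1]),'rms',r.std());print(ph.round(3),r.round(3))
np.save('fit.npy',np.r_[t0,c])
E
python3 go.py
```

```text
10.2667 [-0.05140166 -0.27463163 -0.00590636] amp 0.27940054505976136 rms 0.05457477440982555
[-0.116 -0.18  -0.151 -0.203 -0.236 -0.182 -0.192 -0.211 -0.196 -0.253
 -0.23  -0.191 -0.146 -0.168 -0.107 -0.028  0.045  0.109  0.164  0.277
  0.307  0.34   0.335  0.317  0.299  0.221  0.144  0.087  0.018 -0.056] [-0.086 -0.091 -0.009 -0.012 -0.005  0.079  0.087  0.074  0.083  0.007
 -0.    -0.002 -0.006 -0.082 -0.079 -0.06  -0.045 -0.034 -0.025  0.049
  0.052  0.07   0.062  0.053  0.057  0.012 -0.022 -0.03  -0.043 -0.058]
t 10.27 pos [ 630.3 -191.7  261.6] yaw 87.72 F [ 1.3  2.8 -0.9] gap 0.267 gf 60.0 q [-0.4   0.48  1.37  0.    1.29 -1.93]
```

```bash
cat > plan.py <<'E'
import numpy as np
from scipy.optimize import minimize
W=np.sqrt(18.1);h=1/12
def plan(phi0,dphi0,N,xe,lag,hold=1):
    # knots x_0..x_N; x_0=0; velocity impulses at knot k (time k h + lag); residual at T=N h+lag
    def imp(x):
        v=np.diff(np.r_[0,0,x,x[-1]])/h; dv=np.diff(v)  # at knots 0..N
        return dv[:N+1]
    k=np.arange(N+1)*h+lag
    def resid(x):
        d=imp(x)/540.
        return np.array([phi0*W-(-(d)*np.sin(W*k)).sum()*1, 0])
    def comp(x):
        d=-imp(x)/540.   # jump in dphi
        # phi(t)=phi0 cos+dphi0/W sin+sum d/W sin(W(t-k)) -> cos coeff, sin coeff
        return phi0-(d/W*np.sin(W*k)).sum(), dphi0/W+(d/W*np.cos(W*k)).sum()
    n=N
    I=np.eye(n);L=np.array([comp(I[i])  for i in range(n)])-np.array([phi0,dphi0/W])
    A=[L[:,0],L[:,1],I[-1]];b=[-phi0,-dphi0/W,xe]
    for j in range(hold): A.append(I[-1]-I[-2-j]);b.append(0)
    A=np.array(A);b=np.array(b)
    D=np.array([imp(I[i]) for i in range(n)]).T
    H=D.T@D*2
    K=np.block([[H,A.T],[A,np.zeros((len(b),)*2)]])
    x=np.linalg.solve(K,np.r_[np.zeros(n),b])[:n]
    t=np.arange(0,N*h+lag,.02);d=-imp(x)/540
    ph=phi0*np.cos(W*t)+dphi0/W*np.sin(W*t)+sum(d[i]/W*np.sin(W*(t-k[i]))*(t>k[i]) for i in range(N+1))
    return x,ph
def show(x,ph):
    print('rows',(x/150).round(3).tolist());print('step max',abs(np.diff(np.r_[0,x])).max().round(1),'range',x.min().round(1),x.max().round(1),'phi',ph.min().round(3),ph.max().round(3),ph[-1].round(3))
E
python3 - <<'E'
from plan import *
for xe in(80,120,140):
    show(*plan(-0.054,-0.285*W,20,xe,0.05))
E
```

```text
rows [-0.044, -0.12, -0.212, -0.307, -0.386, -0.439, -0.454, -0.428, -0.361, -0.259, -0.132, 0.009, 0.15, 0.279, 0.384, 0.461, 0.508, 0.529, 0.533, 0.533]
step max 21.1 range -68.1 80.0 phi -0.238 0.094 -0.0
rows [-0.037, -0.101, -0.18, -0.257, -0.32, -0.356, -0.356, -0.316, -0.235, -0.119, 0.023, 0.178, 0.335, 0.479, 0.602, 0.695, 0.757, 0.789, 0.8, 0.8]
step max 23.5 range -53.4 120.0 phi -0.245 0.102 -0.0
rows [-0.034, -0.092, -0.163, -0.233, -0.287, -0.315, -0.307, -0.259, -0.172, -0.049, 0.1, 0.263, 0.427, 0.58, 0.71, 0.812, 0.881, 0.919, 0.933, 0.933]
step max 24.6 range -47.3 140.0 phi -0.249 0.107 -0.0
```

Run:
```python
from plan import *
a=-0.054;b=-0.285
for n in(7,8,9):
  c,s=np.cos(W*n*h),np.sin(W*n*h)
  p0=a*c+b*s;d0=(-a*s+b*c)*W
  print(n,p0,d0)
  show(*plan(p0,d0,20,140,0.05))
```

```text
7 -0.1320409617587479 1.0988093273915316
rows [0.051, 0.148, 0.283, 0.443, 0.615, 0.784, 0.937, 1.062, 1.152, 1.205, 1.22, 1.203, 1.163, 1.109, 1.053, 1.002, 0.964, 0.942, 0.933, 0.933]
step max 25.8 range 7.6 183.0 phi -0.132 0.174 -0.0
8 -0.03416790224532353 1.225488202985401
rows [0.069, 0.193, 0.354, 0.534, 0.712, 0.873, 1.002, 1.091, 1.139, 1.146, 1.122, 1.077, 1.023, 0.972, 0.933, 0.912, 0.91, 0.92, 0.933, 0.933]
step max 26.9 range 10.4 172.0 phi -0.042 0.181 -0.0
9 0.06795507565920421 1.1997367416345754
rows [0.081, 0.222, 0.396, 0.58, 0.75, 0.889, 0.985, 1.034, 1.038, 1.007, 0.952, 0.89, 0.836, 0.801, 0.792, 0.811, 0.851, 0.898, 0.933, 0.933]
step max 27.5 range 12.2 155.7 phi -0.073 0.208 -0.0
```

Run:
```python
from plan import *
show(*plan(-0.0342,1.2255,20,105,0.05));show(*plan(-0.0342,1.2255,20,112,0.05))
```

```text
rows [0.063, 0.177, 0.326, 0.491, 0.655, 0.801, 0.916, 0.993, 1.028, 1.024, 0.987, 0.929, 0.862, 0.796, 0.743, 0.708, 0.693, 0.693, 0.7, 0.7]
step max 24.8 range 9.5 154.2 phi -0.049 0.188 -0.0
rows [0.064, 0.18, 0.332, 0.5, 0.666, 0.815, 0.933, 1.013, 1.05, 1.048, 1.014, 0.959, 0.894, 0.831, 0.781, 0.749, 0.736, 0.738, 0.747, 0.747]
step max 25.2 range 9.7 157.5 phi -0.047 0.187 -0.0
```

```bash
python3 -m creep '[{"offset":[0,0,0],"turn":0,"grip":1},{"offset":[0,0,0],"turn":0,"grip":1},{"offset":[0,0,0],"turn":0,"grip":1},{"offset":[0,0,0],"turn":0,"grip":1},{"offset":[0,0,0],"turn":0,"grip":1},{"offset":[0,0,0],"turn":0,"grip":1},{"offset":[0,0,0],"turn":0,"grip":1},{"offset":[0,0,0],"turn":0,"grip":1},{"offset":[0,0.069,0],"turn":0,"grip":1},{"offset":[0,0.193,0],"turn":0,"grip":1},{"offset":[0,0.354,0],"turn":0,"grip":1},{"offset":[0,0.534,0],"turn":0,"grip":1}]' 60 
python3 -m creep '[{"offset":[0,0.178,0],"turn":0,"grip":1},{"offset":[0,0.339,0],"turn":0,"grip":1},{"offset":[0,0.468,0],"turn":0,"grip":1},{"offset":[0,0.557,0],"turn":0,"grip":1},{"offset":[0,0.605,0],"turn":0,"grip":1},{"offset":[0,0.612,0],"turn":0,"grip":1},{"offset":[0,0.588,0],"turn":0,"grip":1},{"offset":[0,0.543,0],"turn":0,"grip":1},{"offset":[0,0.489,0],"turn":0,"grip":1},{"offset":[0,0.438,0],"turn":0,"grip":1},{"offset":[0,0.399,0],"turn":0,"grip":1},{"offset":[0,0.378,0],"turn":0,"grip":1},{"offset":[0,0.376,0],"turn":0,"grip":1},{"offset":[0,0.386,0],"turn":0,"grip":1},{"offset":[0,0.4,0],"turn":0,"grip":1},{"offset":[0,0.4,0],"turn":0,"grip":1}]' 60
python3 - <<'E'
from phi import *
import pickle
ts,ph=track(26)
t0=robot.observe()['time']
c,r=fit(ts,ph,t0);print(t0,c,'amp',np.hypot(c[0],c[1]),'rms',r.std());print(ph.round(3));print(r.round(3))
E
python3 go.py
```

```text
time: 11.27
eef_pos: [633.3, -112.7, 261.6]
ee_rot: [0.021, 1.0, -0.001, 0.0]
contact_force: [2.7, -5.1, -3.2]
finger_gap: 0.267
grip_force: 60.0
time: 12.6
eef_pos: [635.7, -52.1, 261.6]
ee_rot: [0.02, 1.0, -0.0, -0.0]
contact_force: [-5.2, -2.5, -1.8]
finger_gap: 0.272
grip_force: 60.0
13.9 [-0.07865094  0.06233638 -0.07072882] amp 0.1003583299122134 rms 0.0026974496097344125
[-0.091 -0.068 -0.044 -0.027 -0.006  0.009  0.023  0.028  0.032  0.03
  0.022  0.013 -0.004 -0.02  -0.042 -0.061 -0.087 -0.109 -0.124 -0.137
 -0.152 -0.162 -0.168 -0.169 -0.164 -0.159]
[-0.005 -0.003 -0.001 -0.003 -0.001  0.     0.003  0.001  0.003  0.003
  0.001  0.002 -0.001  0.    -0.002  0.    -0.005 -0.006 -0.002  0.003
  0.001  0.002  0.002  0.002  0.004  0.002]
t 13.9 pos [635.7 -52.1 261.6] yaw 87.72 F [-5.4 -2.5 -1.1] gap 0.271 gf 60.0 q [-0.18  0.45  1.43 -0.    1.26 -1.72]
```

Run:
```python
from plan import *
x,p=plan(-0.0787,0.0623*W,26,189.7,0.005,hold=1);show(x,p)
print(((x[13:]-x[12])/150).round(3).tolist())
```

```text
rows [0.014, 0.045, 0.093, 0.156, 0.234, 0.324, 0.42, 0.519, 0.617, 0.71, 0.793, 0.865, 0.926, 0.975, 1.014, 1.045, 1.072, 1.096, 1.12, 1.146, 1.174, 1.202, 1.229, 1.251, 1.265, 1.265]
step max 14.9 range 2.2 189.7 phi -0.079 0.04 -0.0
[0.049, 0.088, 0.119, 0.146, 0.17, 0.194, 0.22, 0.248, 0.276, 0.303, 0.325, 0.339, 0.339]
```

```bash
python3 -m creep '[{"offset":[0,0.014,0],"turn":0,"grip":1},{"offset":[0,0.045,0],"turn":0,"grip":1},{"offset":[0,0.093,0],"turn":0,"grip":1},{"offset":[0,0.156,0],"turn":0,"grip":1},{"offset":[0,0.234,0],"turn":0,"grip":1},{"offset":[0,0.324,0],"turn":0,"grip":1},{"offset":[0,0.42,0],"turn":0,"grip":1},{"offset":[0,0.519,0],"turn":0,"grip":1},{"offset":[0,0.617,0],"turn":0,"grip":1},{"offset":[0,0.71,0],"turn":0,"grip":1},{"offset":[0,0.793,0],"turn":0,"grip":1},{"offset":[0,0.865,0],"turn":0,"grip":1},{"offset":[0,0.926,0],"turn":0,"grip":1}]' 60 
python3 -m creep '[{"offset":[0,0.049,0],"turn":0,"grip":1},{"offset":[0,0.088,0],"turn":0,"grip":1},{"offset":[0,0.119,0],"turn":0,"grip":1},{"offset":[0,0.146,0],"turn":0,"grip":1},{"offset":[0,0.17,0],"turn":0,"grip":1},{"offset":[0,0.194,0],"turn":0,"grip":1},{"offset":[0,0.22,0],"turn":0,"grip":1},{"offset":[0,0.248,0],"turn":0,"grip":1},{"offset":[0,0.276,0],"turn":0,"grip":1},{"offset":[0,0.303,0],"turn":0,"grip":1},{"offset":[0,0.325,0],"turn":0,"grip":1},{"offset":[0,0.339,0],"turn":0,"grip":1},{"offset":[0,0.339,0],"turn":0,"grip":1}]' 60
python3 - <<'E'
from phi import *
import pickle
ts,ph=track(26)
t0=robot.observe()['time']
c,r=fit(ts,ph,t0);print(t0,c,'amp',np.hypot(c[0],c[1]),'rms',r.std());print(ph.round(3));print(r.round(3))
f=robot.grab_frame('scene');pickle.dump(f,open('s3.pkl','wb'));cv2.imwrite('pics/scene3.png',cv2.resize(f['pixels'][...,::-1],(800,600)))
E
python3 go.py
```

```text
time: 14.98
eef_pos: [641.0, 87.6, 261.6]
ee_rot: [0.02, 1.0, -0.0, -0.001]
contact_force: [-5.4, -3.5, 0.1]
finger_gap: 0.265
grip_force: 60.0
time: 16.07
eef_pos: [642.9, 138.4, 261.6]
ee_rot: [0.02, 1.0, 0.0, -0.001]
contact_force: [-6.6, 1.3, -0.9]
finger_gap: 0.27
grip_force: 60.0
17.3667 [ 0.00442826  0.00322581 -0.07770925] amp 0.0054786282035232566 rms 0.0011868380516226
[-0.073 -0.072 -0.074 -0.074 -0.075 -0.076 -0.074 -0.078 -0.08  -0.08
 -0.08  -0.082 -0.085 -0.084 -0.084 -0.083 -0.082 -0.081 -0.079 -0.081
 -0.078 -0.078 -0.08  -0.075 -0.075 -0.074]
[-0.001  0.    -0.001  0.    -0.001  0.     0.003 -0.    -0.001  0.
  0.001 -0.    -0.003 -0.001 -0.001 -0.     0.001  0.001  0.002 -0.001
  0.001  0.    -0.003  0.001 -0.     0.   ]
t 17.42 pos [642.9 138.4 261.6] yaw 87.74 F [-5.1  0.9 -0.9] gap 0.267 gf 60.0 q [ 0.11  0.48  1.37  0.    1.29 -1.42]
```

View pics/scene3.png

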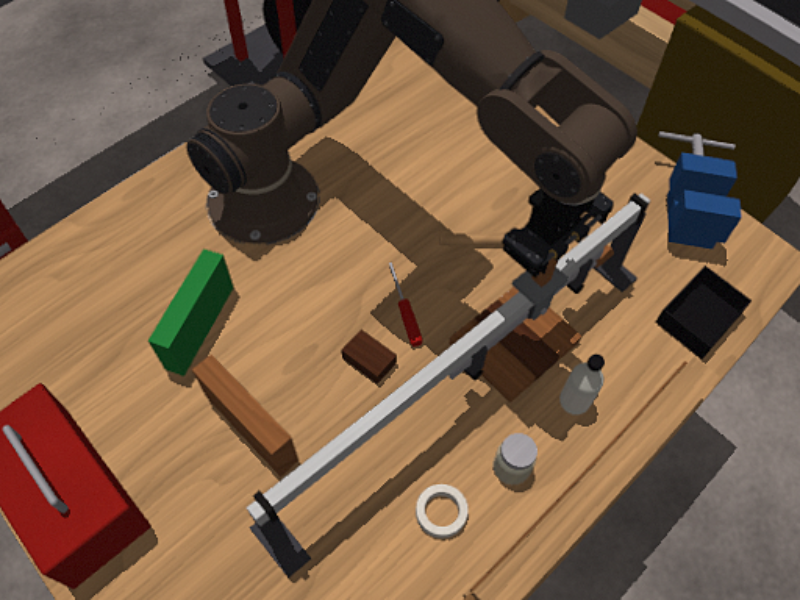

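The scene view shows the trolley at (535,292) over the panel (515,345), with the clamp hanging under it and the bystanders in place. The swing amplitude is 0.005 rad. The constant -0.077 is bias in my slope estimate, since a free pendulum's mean is level. I now hold for 2.5 s, let go and rise.

```bash
python3 -m creep '[{"offset":[0,-0.002,0],"turn":0,"grip":1},{"offset":[0,-0.005,0],"turn":0,"grip":1},{"offset":[0,-0.006,0],"turn":0,"grip":1},{"offset":[0,-0.006,0],"turn":0,"grip":1},{"offset":[0,-0.006,0],"turn":0,"grip":1},{"offset":[0,-0.006,0],"turn":0,"grip":1},{"offset":[0,-0.006,0],"turn":0,"grip":1},{"offset":[0,-0.006,0],"turn":0,"grip":1},{"offset":[0,-0.006,0],"turn":0,"grip":1},{"offset":[0,-0.006,0],"turn":0,"grip":1},{"offset":[0,-0.006,0],"turn":0,"grip":1},{"offset":[0,-0.006,0],"turn":0,"grip":1},{"offset":[0,-0.006,0],"turn":0,"grip":1},{"offset":[0,-0.006,0],"turn":0,"grip":1},{"offset":[0,-0.006,0],"turn":0,"grip":1}]' 60 >/dev/null
python3 - <<'E'
from phi import *
ts,ph=track(24);t0=robot.observe()['time']
c,r=fit(ts,ph,t0);print(t0,c,'amp',np.hypot(c[0],c[1]))
E
python3 -m creep '[{"offset":[0,0,0],"turn":0,"grip":-1},{"offset":[0,0,0],"turn":0,"grip":-1},{"offset":[0,0,0],"turn":0,"grip":-1},{"offset":[0,0,0],"turn":0,"grip":-1},{"offset":[0,0,0],"turn":0,"grip":-1},{"offset":[0,0,0],"turn":0,"grip":-1},{"offset":[0,0,0],"turn":0,"grip":-1},{"offset":[0,0,0],"turn":0,"grip":-1},{"offset":[0,0,-0.1],"turn":0,"grip":-1},{"offset":[0,0,-0.3],"turn":0,"grip":-1},{"offset":[0,0,-0.5],"turn":0,"grip":-1},{"offset":[0,0,-0.7],"turn":0,"grip":-1},{"offset":[0,0,-0.8],"turn":0,"grip":-1},{"offset":[0,0,-0.8],"turn":0,"grip":-1}]' 60
python3 - <<'E'
from phi import *
import pickle
f=robot.grab_frame('scene');P=cloud(f);X,Y,Z=P[...,0],P[...,1],P[...,2]
m=(abs(Z-304)<7)&(abs(X-643)<40)&(abs(Y-138)<40);q=P[m];print('handle',m.sum(),q.mean(0).round(1),np.percentile(q[:,1],[3,97]))
h=cv2.cvtColor(f['pixels'],cv2.COLOR_RGB2HSV).astype(int)
g=(abs(Z-26)<9)&(X>600)&(X<720)&(Y>0)&(Y<300)&(h[...,1]>60)&(h[...,0]<20);print('panel y',np.percentile(Y[g],[1,99]))
# track relative to the trolley, not the arm
ts,ph=[],[]
for i in range(24):
    ts.append(robot.observe()['time']);ph.append(slope(robot.grab_frame('scene'),(642.9,137.5)))
ts,ph=np.array(ts),np.array(ph);c,r=fit(ts,ph,ts[-1]);print('amp',np.hypot(c[0],c[1]),c)
x,y,z=relpts(f,(642.9,137.5))
for s in(-1,1):
    k=(abs(s*y-140)<25)&(abs(x)<20)&(z<15);print('jaw',s,k.sum(),np.percentile(z[k],[1,5,50]).round(1))
E
python3 go.py
```

```text
19.8667 [-0.00630004  0.00371112 -0.0776206 ] amp 0.007311838131571281
time: 21.03
eef_pos: [644.1, 137.1, 385.7]
ee_rot: [0.02, 1.0, 0.0, 0.003]
contact_force: [0.5, 0.1, -0.3]
finger_gap: 0.996
grip_force: 0.0
handle 100 [641.8 134.9 303.3] [123.75059808 148.05580656]
panel y [ 38.67357234 235.58575956]
amp 0.0056010846246087 [ 0.00129758 -0.00544871 -0.07734375]
jaw -1 387 [-175.8 -173.7 -165.8]
jaw 1 329 [-175.8 -173.3  -86.8]
t 22.28 pos [643.4 137.  381.6] yaw 87.72 F [ 0.4  0.5 -0.6] gap 1.002 gf 0.0 q [ 0.11  0.43  1.16  0.    1.55 -1.42]
```

```bash
python3 -c "
from rig import robot
print(robot.sign_off())"
```

```text
the job is handed in; nothing more can be done
None
```

The job is handed in: the prop was pulled out and stands clear of the clamp, and the trolley is over the panel's middle to within about 1–2 mm. The clamp hangs with about 0.006 rad of swing left and the handle has been let go, at about 22 s; level is taken from the free swing's mean, since my slope reading carries a constant 0.077 rad offset I put down to the camera view.

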